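Open the wide spring-lid drill case

TASK

Open the wider of the two drill cases: press its release tab down until the lid springs up, then push the lid back as far as it goes and leave it open, with the tab let go. Use the fingertips only and pick nothing up; leave the narrower case shut and do not move the loose things around the cases.

Things in the scene. Friction and masses are not known exactly. Their poses are not given: they have to be found in the camera images.
- wide_case: the wider drill case, black box with a grey lid, 100 mm deep (x) by 130 mm wide (y) by 36 mm high shut, fixed to the table. Origin: centre of its underside, 3 mm above the table top (level with the green cutting mat, on which part of it may stand; a thin sole fills the gap). Its own -x is its front (the side with the tab), +y its left, z up; the lid is hinged along the rear (+x) side. Open, it holds a foam insert whose top is 16 mm above the origin and drill bits lying on it
- wide_lid (a joint): angle of the wide case's lid, rad: 0 shut and latched, springs by itself to about 0.55 once the tab is pressed, 1.9 is the stop (fully open, leaning back past upright). A stiff hinge holds it wherever it is left above 0.55; pushing it takes about 1 N at the front edge, well over 6 N once at the stop
- wide_hinge (a point): middle of the wide lid's hinge axis (axis along the case's y): 46 mm behind the case's origin, 30 mm above it
- wide_edge (a point): middle of the wide lid's front edge, moves with the lid; 96 mm from the hinge axis. The lid is a flat plate 96 mm by 130 mm by 6 mm; this point is at half its thickness, and its underside passes through the hinge axis
- wide_tab (a joint): angle of the wide case's release tab, rad: 0 at rest, 0.3 pressed fully down; the lid comes free near 0.16. A spring returns it. At the pad's centre that is 6.5 mm of travel, about 3 to 4 N to free the lid and 5 N at the end
- wide_pad (a point): centre of the top of the wide case's tab pad, the ribbed black ledge that sticks out at the front, 34 mm (x) by 36 mm (y), its top 22 mm above the origin at rest, its centre 77 mm in front of the case's origin and 27 mm in front of the lid's front edge. Press it straight down. Pad and hook are one lever: the hook, 16 mm wide, stands between pad and lid and reaches 41 mm above the origin
- narrow_case: the narrower drill case, the same in build, 100 mm (x) by 80 mm (y) by 36 mm, fixed to the table, to be left shut. Origin: centre of its underside; axes as for the wide one
- narrow_lid (a joint): angle of the narrow case's lid, rad: 0 shut
- glue: loose glue bottle, 23 x 32 x 83 mm, upright behind the cases. Origin: centre of its underside
- sander: loose purple sanding block, 34 x 64 x 10 mm (x, y, z), between the two cases near the robot. Origin: centre of its underside
- spool: loose wooden thread spool with dark thread, 25 x 25 x 29 mm, upright, between the two cases. Origin: centre of its underside
- cutters: loose side cutters with red handles, 42 x 110 x 13 mm, lying flat behind the cases. Origin: centre of the underside
Things that resemble listed ones, but are neither listed nor needed, are in the scene too. What is shaped like the wide_case but orange is not meant.

How it is judged:
By the outcome, as a careful person would: the job done as asked, in the order asked, and still so for the second after the job is handed in, with the robot touching nothing.
It also fails if it takes over 42 s, if anything falls off the work surface, if the arm or the gripper's body presses on something with over 40 N, if the wrist force passes 120 N, or if a joint passes its speed limit or range.

ROBOT

A 7-joint arm with a two-finger parallel gripper is mounted at the origin on a cart in front of the work surface, level with it; the furniture and walls round the work are solid. World frame = base frame: x ahead of the robot, y to its left, z up, the work surface at z = 0. Lengths are in m, angles in rad, forces in N, time in s.
With the tool pointing down it reaches from about 0.4 to 0.85 m from the base axis. Payload 4.5 kg.
Tool frame: the origin (TCP) lies between the finger pads; the fingertips stand 25 mm ahead of it and the grasp point (between the pads) lies 6 mm ahead of it; x points along the fingers, y is the direction in which the jaws open and shut, and the axes are right-handed (so a half turn about x gives the same grasp; the last joint's range is limited). The gripper opens to 88 mm and grips with 3 to 60 N. Pads are 18 mm wide; open, the fingers measure 123 mm over their backs; the gripper's body (75 mm by 187 mm) begins 45 mm behind the grasp point.
Start: joints at [-1.14, 0.689, -0.195, 1.565, 0.157, 0.902, -0.215], TCP at [0.242, 0.576, 0.264] pointing down, gripper open.
Joint ranges: [-3.01, 3.01], [-0.46, 2.08], [-1.47, 1.51], [0.13, 2.56], [-1, 4.14], [0.04, 2.09], [-2.66, 2.66]. Speed limits (rad/s): [2.57, 2.57, 3.14, 3.14, 3.14, 3.14, 3.14].

INTERFACE

Orientations are given as [roll, pitch, yaw] about the fixed x, y, z axes, in that order (R = Rz(yaw) Ry(pitch) Rx(roll)).
In Python, from station import bot gives the robot as it stands.
- The arm moves only by the tool move_arm, never from a script. Its argument "steps" is a list of rows, each a list of 7 numbers: the turn, a rotation vector about the world's x, y, z in units of 6 degrees (1.0 is 6 degrees), then the shift along the world's x, y, z in units of 40 mm (1.0 is 40 mm), then the finger opening in mm, from 0 to 88.1. A call has 1 to 20 rows; each row is the pose to reach, as a shift and turn from the pose measured when the call began; what a row does not reach only later rows make up. A row lasts 1/12 s, in which the tool goes at most 41.7 mm and 7.16 degrees, less where a joint would pass 70% of its speed; a pose out of reach is approached as far as the arm can. A call with a gripper value outside its range is refused whole. The fingers move at their own pace and stop on an object; the grip force is fixed at half the most. Time passes only in rows, so rows that repeat a pose let the fingers close. It gives the time, the measured TCP pose, the force and the opening at its end, in the units of the state.
- bot.get_obs(): the state, without advancing time (a new reading comes with each control period).
- bot.read_camera(name): name is "side" or "top"; returns (picture, depth): 400x640x3 uint8, red, green, blue; 400x640 float32, m along the optical axis (not along the pixel's ray), 0 where there is no reading.
- bot.get_calibration(name): a dict with "fx", "fy", "cx", "cy" (pixels), "xyz" and "attitude" of the camera in the world. Camera axes: x right, y down, z forward; pixel columns grow to the right and rows downward; lengths in m; the calibration is good to about 2 mm. A picture is of the moment at which its call begins. get_calibration takes no time and is no camera call.
- bot.sign_off(): hands the job in, once; it reports no verdict.
Trained networks look in the newest picture that a camera, given by its name, has taken for a name from the list of things; names that differ only in an ending like _2 or _b are one class to them, and where a whole thing is asked for, a point or a joint stands for the part that bears it (a point fixed in the world has none). Each returns a list of dicts, best first, with "conf" (0 to 1); they miss things now and then, are a little off and sometimes report something else, mostly with a low value. They report only what shows in the picture. A call takes as long as a camera call. They do not tell look-alikes from the thing itself.
- bot.look_for(thing, camera): "rect" ([left, top, right, bottom] in pixels, round what is visible of it).
- bot.cut_out(thing, camera): "region" (400x640 bool, what is visible of it) and "rect" ([left, top, right, bottom] in pixels, round what is visible of it).
- bot.landmark_of(thing, camera): "centre" ([column, row] in pixels: a listed point, or the origin of a listed thing).
The state is a dict: "time": time; "joints": joint angles; "qvel": joint speeds; "effort": joint torques, N m; "eef_pos": TCP position; "tool_rot": TCP orientation; "contact_force": force on the tool from outside, world axes, zero at the start; "ft_torque": the same for the moment, N m; "gripper_width": finger opening in m.
Only numpy, scipy, OpenCV 4.12 (cv2) and the standard library are available. Lean on these libraries where they do the work, as an engineer would, in place of code of your own. Each camera call takes 0.05 s, during which the arm holds its last target. There are 200 camera calls.

## Working session

There is one attempt and no reset: what is moved stays moved. The work goes in short steps, Python scripts to look and compute and a tool call to move; the robot and the scene stay as the last step left them, time stands still between calls to the robot, and variables do not carry over. Pictures are saved under pics/ and viewed, about 8 in all and at most 12, crops included, and the job is handed in when it is done.

Besides the shell and the picture viewer there is one more tool, called after ">>>" as a command line: name --pt "numbers of a row" for each row, then --argument value for the rest. move_arm: Moves the arm, as the interface text tells. Its arguments: {"type":"object","properties":{"steps":{"type":"array","items":{"type":"array","items":{"type":"number"}}}},"required":["steps"]}

```bash
mkdir -p pics
cat > h.py <<'E'
import numpy as np,cv2
from station import bot
from scipy.spatial.transform import Rotation as R
def cal(n):
    return bot.get_calibration(n)
E
python3 - <<'E'
from h import *
for n in("side","top"):
    print(n,cal(n)); p,d=bot.read_camera(n); cv2.imwrite(f"pics/{n}0.png",p[:,:,::-1]); np.save(f"{n}_d.npy",d)
    for t in("wide_case","wide_pad","narrow_case"):
        print(t,[(np.round(r["rect"]),round(r["conf"],2)) for r in bot.look_for(t,n)])
    for t in("wide_pad","wide_hinge","wide_edge"):
        print(t,[(np.round(r["centre"],1),round(r["conf"],2)) for r in bot.landmark_of(t,n)])
o=bot.get_obs();print(o)
E
```

```text
side {'fx': 376.56345279602306, 'fy': 376.56345279602306, 'cx': 318.9348414705744, 'cy': 195.57656222096583, 'xyz': array([0.5742493 , 1.03545081, 0.54592888]), 'attitude': array([-2.08854668,  0.01779699,  3.12646074])}
wide_case [(array([302., 263., 386., 330.]), 0.81), (array([298., 203., 365., 247.]), 0.69)]
wide_pad [(array([359., 287., 386., 306.]), 0.73), (array([347., 215., 365., 230.]), 0.6)]
narrow_case [(array([304., 156., 349., 180.]), 0.84), (array([301., 200., 346., 236.]), 0.45)]
wide_pad [(array([359.4, 225.3]), 0.66), (array([372.9, 299.1]), 0.52)]
wide_hinge [(array([312.4, 286.5]), 0.98), (array([308.3, 219.6]), 0.56)]
wide_edge [(array([344. , 219.9]), 0.91), (array([363.6, 291.4]), 0.61)]
top {'fx': 400.3186394441042, 'fy': 400.3186394441042, 'cx': 320.0691412217969, 'cy': 198.49138136363953, 'xyz': array([0.46220066, 0.19676571, 0.99418299]), 'attitude': array([-2.99406875, -0.03342901, -1.56019788])}
wide_case [(array([256., 195., 316., 260.]), 0.88), (array([152., 197., 215., 263.]), 0.75), (array([261., 128., 275., 145.]), 0.59)]
wide_pad [(array([166., 240.,
[... 334 characters left out ...]
, (array([346.5, 184.2]), 0.49)]
{'time': 0.7, 'joints': array([-1.14020688,  0.68905238, -0.19454638,  1.56530898,  0.15729213,
        0.90251983, -0.21511618]), 'qvel': array([ 0.00030684, -0.00036564, -0.00183649, -0.0010199 ,  0.0002386 ,
        0.00171195, -0.00015063]), 'effort': array([-5.42462203e-04, -5.27375329e+01, -1.26746647e+00, -1.53722459e+01,
       -5.20131318e-02, -9.06788773e-04,  1.77414665e-05]), 'eef_pos': array([0.24154575, 0.57645383, 0.26376869]), 'tool_rot': array([1.32389041, 1.5707009 , 0.92706198]), 'contact_force': array([-0.26281424,  1.25633741,  0.29576394]), 'ft_torque': array([-0.05597448,  0.04043603,  0.00537606]), 'gripper_width': 0.08829133720132086}
```

View pics/top0.png

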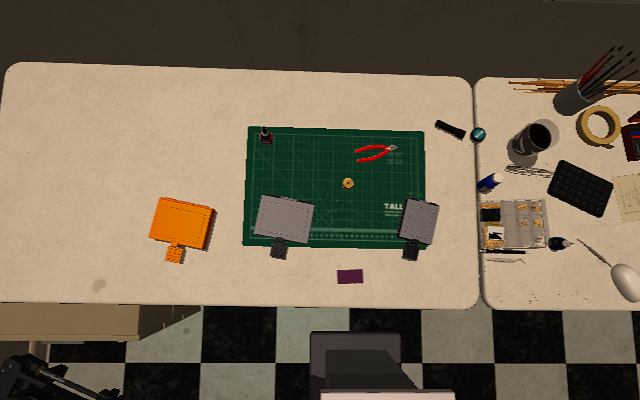

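View pics/side0.png

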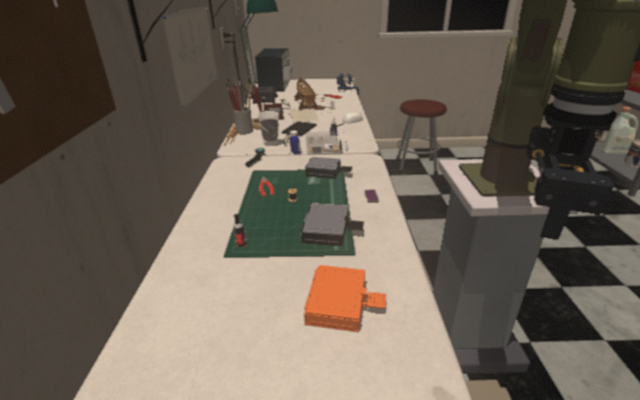

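In the top view there are three candidates: an orange case (182,228), which is the excluded look-alike; a grey case (284,220), about 60 px wide; and a grey case (418,222), about 40 px wide. The grey one at (284,220) is the wide case, with its pad at (279,250). In the side view its pad is near (357,226). Next I'll measure it and confirm with a crop.

```bash
cat >> h.py <<'E'
def Rc(n): c=cal(n); return R.from_euler('xyz',c['attitude']).as_matrix(),c['xyz'],c
def ray(n,px):
    M,t,c=Rc(n); return t,M@np.array([(px[0]-c['cx'])/c['fx'],(px[1]-c['cy'])/c['fy'],1.])
def atz(n,px,z): t,d=ray(n,px); return t+d*(z-t[2])/d[2]
def cloud(n,d):
    M,t,c=Rc(n); v,u=np.mgrid[:400,:640]
    P=np.stack([(u-c['cx'])/c['fx']*d,(v-c['cy'])/c['fy']*d,d],-1)
    return P@M.T+t
def tri(a,b):
    (p,d),(q,e)=ray("top",a),ray("side",b)
    s=np.linalg.lstsq(np.c_[d,-e],q-p,rcond=None)[0]
    return (p+d*s[0]+q+e*s[1])/2,np.linalg.norm(p+d*s[0]-q-e*s[1])
def proj(n,P):
    M,t,c=Rc(n); q=(np.atleast_2d(P)-t)@M; return np.c_[q[:,0]/q[:,2]*c['fx']+c['cx'],q[:,1]/q[:,2]*c['fy']+c['cy']]
E
python3 - <<'E'
from h import *
for n,a,b in(("hinge",(287.3,199.7),(308.3,219.6)),("edge",(281.8,235.3),(344,219.9)),("pad",(279.3,252.8),(359.4,225.3))): print(n,*tri(a,b))
for n,px in(("top",[(279.3,252.8),.025]),("side",[(359.4,225.3),.025]),("top",[(281.8,235.3),.036]),("side",[(344,219.9),.036]),("top",[(287.3,199.7),.033]),("side",[(308.3,219.6),.033])): print(n,atz(n,*px))
for n in("top","side"):
    d=np.load(n+"_d.npy");P=cloud(n,d)
    r=[x for x in bot.cut_out("wide_case",n)]
    for x in r:
        m=x["region"]&(d>0); q=P[m]; print(n,x["rect"],x["conf"],len(q),np.percentile(q,[2,50,98],0).round(3).tolist())
        t=q[(q[:,2]>.030)&(q[:,2]<.05)]
        if len(t)>50:
            (c,s,a)=cv2.minAreaRect((t[:,:2]*1000).astype(np.float32)); print(' lid',c,s,a,np.median(t[:,2]), cv2.boxPoints((c,s,a)).round(0).tolist())
a=cv2.imread("pics/top0.png")[185:270,240:450];b=cv2.imread("pics/side0.png")[140:250,280:380]
a=cv2.resize(a,None,fx=3.7,fy=3.7,interpolation=2);b=cv2.resize(b,None,fx=2.5,fy=2.5,interpolation=2)
o=np.zeros((600,800,3),np.uint8);o[:a.shape[0],:a.shape[1]]=a;o[320:320+b.shape[0],:b.shape[1]]=b;cv2.imwrite("pics/crop1.png",o)
E
```

```text
hinge [0.60003128 0.24582754 0.0281403 ] 0.0038207773050917705
edge [0.51242058 0.25700352 0.03213905] 0.00558216419948312
pad [0.47276103 0.26265487 0.01857668] 0.0021868782120651417
top [0.47376805 0.26207625 0.025     ]
side [0.47292734 0.27221645 0.025     ]
top [0.51498497 0.25645364 0.036     ]
side [0.51015281 0.26336808 0.036     ]
top [0.60125481 0.24547665 0.033     ]
side [0.5979069  0.25375887 0.033     ]
top [255.5, 196.4, 314.9, 260.5] 0.92 2581 [[0.471, 0.188, 0.016], [0.55, 0.254, 0.039], [0.608, 0.313, 0.043]]
 lid (553.8643188476562, 251.33990478515625) (130.0465545654297, 108.47574615478516) 79.87399291992188 0.039483800849199224 [[489.0, 197.0], [596.0, 178.0], [619.0, 306.0], [512.0, 325.0]]
top [149.9, 197.1, 217.9, 262.9] 0.85 2742 [[0.461, 0.429, 0.005], [0.537, 0.498, 0.035], [0.596, 0.559, 0.04]]
 lid (540.5067138671875, 497.5873718261719) (130.1427001953125, 108.11643981933594) 78.25738525390625 0.03588675750921655 [[474.0, 445.0], [580.0, 423.0], [607.0, 550.0], [501.0, 572.0]]
side [302.9, 263.8, 385.2, 330.3] 0.92 3656 [[0.462, 0.441, 0.002], [0.54, 0.523, 0.035], [0.599, 0.57, 0.038]]
 lid (541.395263671875, 500.05999755859375) (131.9303436279297, 108.66175079345703) 79.6946792602539 0.03600215698000597 [[476.0, 445.0], [583.0, 425.0], [607.0, 555.0], [500.0, 575.0]]
side [290.5, 190.4, 296.3, 200.8] 0.57 56 [[0.64, 0.096, 0.005], [0.646, 0.108, 0.024], [0.654, 0.113, 0.032]]
```

View pics/crop1.png

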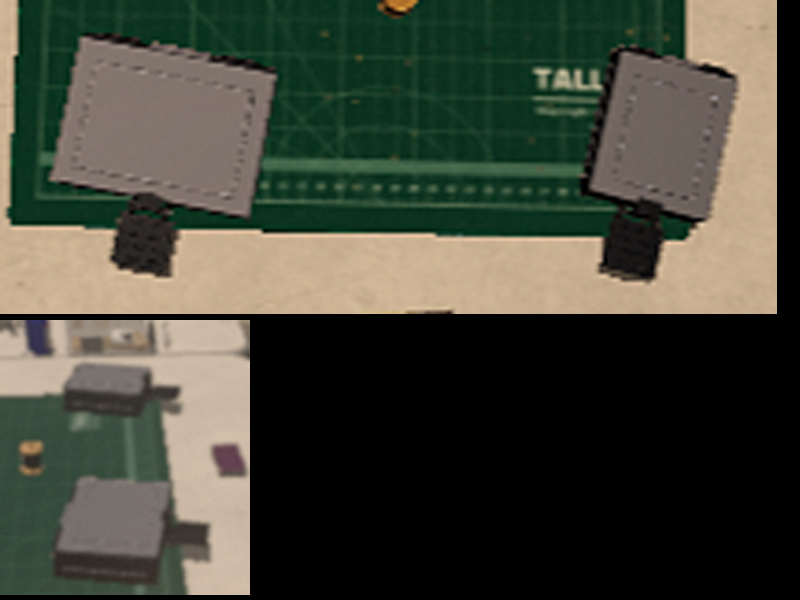

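The crop confirms it: the left grey case is much wider than the right one. The black pad is at about (279,249) in the top view, which puts it at (0.482, 0.264). The lid-plane fit gives a yaw of about -10° and an origin near (0.558, 0.251). Next I'll work out the tilted, closed-finger approach.

```bash
cat >> h.py <<'E'
yaw=np.radians(-10.); cx=np.array([np.cos(yaw),np.sin(yaw),0]); cy=np.array([-np.sin(yaw),np.cos(yaw),0]); O=np.array([.558,.251,.003])
def case(x,y,z): return O+cx*x+cy*y+np.array([0,0,z])
def plan(tip,tilt):
    o=bot.get_obs(); C=R.from_euler('xyz',o['tool_rot'])
    xt=np.sin(np.radians(tilt))*cx-np.array([0,0,np.cos(np.radians(tilt))])
    best=None
    for s in(1,-1):
        y=s*cy; T=R.from_matrix(np.c_[xt,y,np.cross(xt,y)]); v=(T*C.inv()).as_rotvec()
        if best is None or np.linalg.norm(v)<np.linalg.norm(best): best=v
    p=np.asarray(tip)-.025*xt
    return (np.degrees(best)/6).round(2),((p-o['eef_pos'])/.04).round(2)
def tipnow():
    o=bot.get_obs(); return o['eef_pos']+.025*R.from_euler('xyz',o['tool_rot']).as_matrix()[:,0]
E
python3 - <<'E'
from h import *
print(case(-.077,0,.022)); print(plan(case(-.083,0,.15),25)); C=R.from_euler('xyz',bot.get_obs()['tool_rot']).as_matrix();print(C.round(2))
E
```

```text
[0.4821698  0.26437091 0.025     ]
(array([-1.18, -4.01,  2.09]), array([ 5.61, -7.73, -2.2 ]))
[[ 0.    0.39  0.92]
 [ 0.    0.92 -0.39]
 [-1.    0.   -0.  ]]
```

>>> move_arm --pt "-0.12 -0.4 0.2 0.5 -0.7 0 0" --pt "-0.24 -0.8 0.4 1 -1.4 0 0" --pt "-0.36 -1.2 0.6 1.5 -2.1 0 0" --pt "-0.48 -1.6 0.8 2 -2.8 -0.2 0" --pt "-0.6 -2 1.0 2.5 -3.5 -0.4 0" --pt "-0.7 -2.4 1.2 3 -4.2 -0.6 0" --pt "-0.8 -2.8 1.4 3.5 -4.9 -0.9 0" --pt "-0.95 -3.2 1.6 4 -5.6 -1.2 0" --pt "-1.1 -3.6 1.9 4.6 -6.3 -1.5 0" --pt "-1.18 -4.0 2.09 5.1 -7 -1.8 0" --pt "-1.18 -4.0 2.09 5.6 -7.7 -2.2 0" --pt "-1.18 -4.0 2.09 5.6 -7.7 -2.2 0" --pt "-1.18 -4.0 2.09 5.6 -7.7 -2.2 0" --pt "-1.18 -4.0 2.09 5.6 -7.7 -2.2 0"

```text
time: 1.97
eef_pos: [0.4644, 0.2699, 0.1771]
tool_rot: [-0.007, 1.134, -0.183]
contact_force: [0.3, 0.6, 0.3]
gripper_width: 0.0004
```

Run:
```python
from h import *
print(bot.get_obs()['eef_pos'],tipnow(),bot.get_obs()['contact_force'],bot.get_obs()['gripper_width']); print(plan(case(-.083,0,.045),25),plan(case(-.083,0,.012),25))
ims=[]
for n in("top","side"):
    p,d=bot.read_camera(n); p=p[:,:,::-1].copy()
    u,v=proj(n,case(-.077,0,.022))[0].astype(int); print(n,u,v)
    x=proj(n,tipnow())[0]; print(x)
    ims.append(cv2.resize(p[v-50:v+50,u-60:u+60],(480,400),interpolation=2)[:, :400])
cv2.imwrite("pics/c2.png",np.hstack(ims))
```

```text
[0.46444033 0.26989111 0.17707768] [0.47483894 0.26797129 0.15442413] [0.33998991 0.59910505 0.28941306] 0.0003773070335546358
(array([ 0.03, -0.  ,  0.01]), array([ 0.04, -0.07, -2.66])) (array([ 0.03, -0.  ,  0.01]), array([ 0.04, -0.07, -3.49]))
top 278 249
[272.91178083 251.12697242]
side 355 223
[360.28112908 177.14524814]
```

View pics/c2.png

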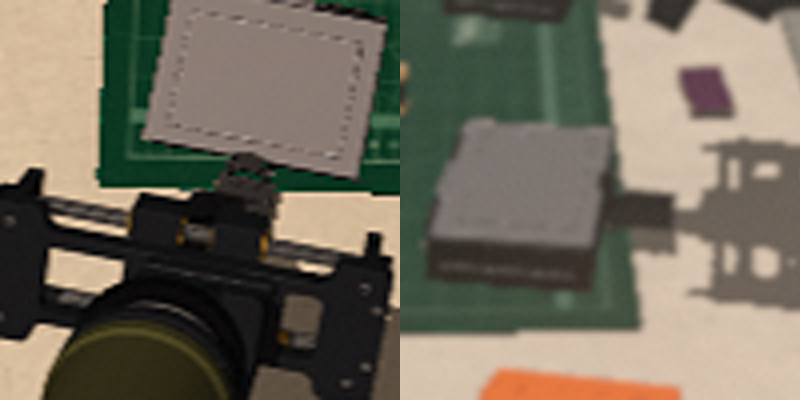

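Pad and hook are where predicted: top view about (278,249), side about (355,224). The fingertips are above the front half of the pad, so I'll lower them.

>>> move_arm --pt "0 0 0 0.04 -0.07 -0.7 0" --pt "0 0 0 0.04 -0.07 -1.4 0" --pt "0 0 0 0.04 -0.07 -2.1 0" --pt "0 0 0 0.04 -0.07 -2.6 0" --pt "0 0 0 0.04 -0.07 -2.9 0" --pt "0 0 0 0.04 -0.07 -3.0 0" --pt "0 0 0 0.04 -0.07 -3.1 0" --pt "0 0 0 0.04 -0.07 -3.2 0" --pt "0 0 0 0.04 -0.07 -3.2 0"

```text
time: 2.82
eef_pos: [0.466, 0.2664, 0.0493]
tool_rot: [-0.013, 1.134, -0.187]
contact_force: [-0.7, 0.6, 0.6]
gripper_width: 0.0003
```

>>> move_arm --pt "0 0 0 0 0 -0.05 0" --pt "0 0 0 0 0 -0.1 0" --pt "0 0 0 0 0 -0.14 0" --pt "0 0 0 0 0 -0.17 0" --pt "0 0 0 0 0 -0.2 0" --pt "0 0 0 0 0 -0.2 0"

```text
time: 3.32
eef_pos: [0.4659, 0.2666, 0.0418]
tool_rot: [-0.012, 1.133, -0.186]
contact_force: [-4.2, -0.5, 8.6]
gripper_width: 0.0003
```

```bash
cat >> h.py <<'E'
def lid():
    P=cloud("side",bot.read_camera("side")[1]).reshape(-1,3)
    q=(P-O)@np.c_[cx,cy,[0,0,1]]
    m=(abs(q[:,1])<.055)&(q[:,0]>-.06)&(q[:,0]<.10)&(q[:,2]>.033)&(q[:,2]<.14)
    q=q[m]; b=np.round(q[:,0],2)
    for k in np.unique(b): print(round(k,2),(b==k).sum(),np.percentile(q[b==k,2],[10,50,90]).round(3))
E
python3 -c "
from h import *
print(tipnow(),bot.get_obs()['contact_force']);lid()"
```

```text
[0.47626547 0.26459821 0.01917446] [-4.19725861 -0.4698894   8.6246915 ]
-0.06 8 [0.04  0.041 0.042]
-0.04 16 [0.08  0.082 0.084]
-0.03 93 [0.08  0.082 0.085]
-0.02 85 [0.075 0.077 0.08 ]
-0.01 82 [0.068 0.071 0.073]
0.0 84 [0.062 0.065 0.067]
0.01 80 [0.057 0.059 0.062]
0.02 77 [0.05  0.053 0.056]
0.03 76 [0.044 0.047 0.049]
0.04 75 [0.037 0.04  0.042]
0.05 15 [0.034 0.035 0.036]
```

The lid has sprung: the depth profile slopes at about 0.55 rad, with the front edge near 0.085 m. Next I'll let the tab go and bring the tips, more tilted, in under the edge.

```bash
python3 -c "
from h import *
print(plan(case(-.1,0,.06),45))"
```

```text
(array([-0.53, -3.28,  0.02]), array([-0.59,  0.12,  0.97]))
```

>>> move_arm --pt "0 0 0 0 0 0.2 0" --pt "0 0 0 -0.1 0 0.5 0" --pt "-0.13 -0.8 0 -0.3 0.1 0.9 0" --pt "-0.26 -1.6 0 -0.5 0.1 0.97 0" --pt "-0.4 -2.4 0 -0.6 0.12 0.97 0" --pt "-0.53 -3.28 0 -0.6 0.12 0.97 0" --pt "-0.53 -3.28 0 -0.6 0.12 0.97 0" --pt "-0.53 -3.28 0 -0.6 0.12 0.97 0"

```text
time: 4.03
eef_pos: [0.4412, 0.2719, 0.0798]
tool_rot: [-0.002, 0.788, -0.176]
contact_force: [0.3, -0.5, -0.0]
gripper_width: 0.0005
```

```bash
python3 -c "
from h import *
o=bot.get_obs();print((tipnow()-O)@np.c_[cx,cy,[0,0,1]],o['contact_force'])
print(plan(case(-.05,0,.058),45))
for t in (.55,.7,.85,1,1.15,1.3,1.45,1.6,1.75,1.9,1.98):
    r=.078; print(t,plan(case(.046-r*np.cos(t)-.006*np.sin(t),0,.03+r*np.sin(t)-.006*np.cos(t)),45))
lid()"
```

```text
[-0.10098059  0.00030834  0.05908275] [ 0.29929506 -0.53461474 -0.04179119]
(array([ 0.01, -0.03, -0.  ]), array([ 1.25, -0.23, -0.03]))
0.55 (array([ 0.01, -0.03, -0.  ]), array([ 1.9 , -0.34,  0.16]))
0.7 (array([ 0.01, -0.03, -0.  ]), array([ 2.05, -0.37,  0.41]))
0.85 (array([ 0.01, -0.03, -0.  ]), array([ 2.24, -0.4 ,  0.64]))
1 (array([ 0.01, -0.03, -0.  ]), array([ 2.45, -0.44,  0.83]))
1.15 (array([ 0.01, -0.03, -0.  ]), array([ 2.7 , -0.48,  0.99]))
1.3 (array([ 0.01, -0.03, -0.  ]), array([ 2.96, -0.53,  1.11]))
1.45 (array([ 0.01, -0.03, -0.  ]), array([ 3.24, -0.58,  1.19]))
1.6 (array([ 0.01, -0.03, -0.  ]), array([ 3.52, -0.63,  1.23]))
1.75 (array([ 0.01, -0.03, -0.  ]), array([ 3.81, -0.68,  1.22]))
1.9 (array([ 0.01, -0.03, -0.  ]), array([ 4.1 , -0.73,  1.17]))
1.98 (array([ 0.01, -0.03, -0.  ]), array([ 4.24, -0.76,  1.12]))
-0.06 9 [0.035 0.039 0.041]
-0.05 13 [0.039 0.04  0.042]
-0.04 18 [0.081 0.083 0.083]
-0.03 92 [0.08  0.083 0.084]
-0.02 83 [0.075 0.078 0.08 ]
-0.01 82 [0.069 0.071 0.074]
-0.0 83 [0.062 0.065 0.068]
0.01 81 [0.057 0.059 0.061]
0.02 78 [0.05  0.053 0.055]
0.03 76 [0.044 0.047 0.049]
0.04 76 [0.038 0.04  0.042]
0.05 17 [0.034 0.035 0.037]
```

>>> move_arm --pt "0 0 0 0.7 -0.13 -0.05 0" --pt "0 0 0 1.25 -0.23 -0.05 0" --pt "0 0 0 1.6 -0.29 0.0 0" --pt "0 0 0 1.9 -0.34 0.16 0" --pt "0 0 0 2.05 -0.37 0.41 0" --pt "0 0 0 2.24 -0.4 0.64 0" --pt "0 0 0 2.45 -0.44 0.83 0" --pt "0 0 0 2.58 -0.46 0.91 0" --pt "0 0 0 2.7 -0.48 0.99 0" --pt "0 0 0 2.7 -0.48 0.99 0"

```text
time: 4.92
eef_pos: [0.5521, 0.251, 0.1218]
tool_rot: [0.002, 0.784, -0.178]
contact_force: [0.2, 0.1, -0.5]
gripper_width: 0.0001
```

```bash
python3 -c "
from h import *
o=bot.get_obs();print((tipnow()-O)@np.c_[cx,cy,[0,0,1]],o['contact_force'])
for t in (1.3,1.45,1.6,1.75,1.9,1.98):
    r=.075; print(t,plan(case(.046-r*np.cos(t)-.003*np.sin(t),0,.03+r*np.sin(t)-.003*np.cos(t)),45))
p,d=bot.read_camera('side');cv2.imwrite('pics/s3.png',cv2.resize(p[150:260,260:420,::-1],(640,440),interpolation=2))"
```

```text
[ 0.01186611 -0.00107522  0.10113495] [ 0.18800999  0.09010888 -0.53249324]
1.3 (array([-0.01,  0.01,  0.04]), array([ 0.28, -0.02,  0.01]))
1.45 (array([-0.01,  0.01,  0.04]), array([ 0.55, -0.07,  0.07]))
1.6 (array([-0.01,  0.01,  0.04]), array([ 0.83, -0.12,  0.1 ]))
1.75 (array([-0.01,  0.01,  0.04]), array([ 1.1 , -0.17,  0.08]))
1.9 (array([-0.01,  0.01,  0.04]), array([ 1.37, -0.22,  0.02]))
1.98 (array([-0.01,  0.01,  0.04]), array([ 1.51, -0.24, -0.03]))
```

View pics/s3.png

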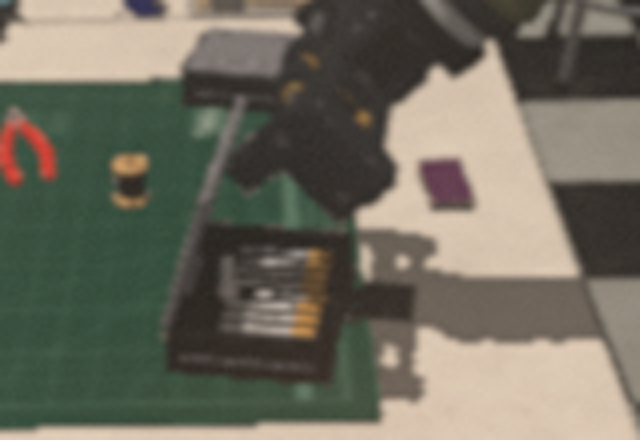

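The lid (thin grey plate from (165,335) to (240,100) in this enlarged crop) is already near upright, with the fingertips on its inner side. I'll push on to the stop.

>>> move_arm --pt "0 0 0 0.28 -0.02 0.01 0" --pt "0 0 0 0.55 -0.07 0.07 0" --pt "0 0 0 0.83 -0.12 0.1 0" --pt "0 0 0 0.97 -0.15 0.09 0" --pt "0 0 0 1.1 -0.17 0.08 0" --pt "0 0 0 1.25 -0.2 0.05 0" --pt "0 0 0 1.33 -0.21 0.03 0" --pt "0 0 0 1.33 -0.21 0.03 0"

```text
time: 5.63
eef_pos: [0.6033, 0.243, 0.1223]
tool_rot: [0.0, 0.787, -0.177]
contact_force: [-7.9, -0.7, 6.8]
gripper_width: 0.0007
```

```bash
python3 -c "
from h import *
o=bot.get_obs();print(((tipnow()-O)@np.c_[cx,cy,[0,0,1]]).round(4),o['contact_force'])"
```

```text
[ 6.370e-02 -1.000e-04  1.016e-01] [-7.89741332 -0.66467755  6.78101608]
```

>>> move_arm --pt "0 0 0 0.06 -0.01 0 0" --pt "0 0 0 0.1 -0.02 0 0" --pt "0 0 0 0.1 -0.02 0 0"

```text
time: 5.88
eef_pos: [0.6039, 0.2428, 0.1221]
tool_rot: [-0.001, 0.792, -0.176]
contact_force: [-18.1, 1.0, 15.0]
gripper_width: 0.0002
```

```bash
python3 -c "
from h import *
o=bot.get_obs();print(((tipnow()-O)@np.c_[cx,cy,[0,0,1]]).round(4),o['contact_force'])"
```

```text
[ 0.0642 -0.0002  0.1013] [-18.12681116   0.95910615  15.04029377]
```

The force rises steeply with no travel, so the lid is at the stop. I'll withdraw back and up.

>>> move_arm --pt "0 0 0 -0.3 0.05 0 0" --pt "0 0 0 -0.9 0.16 0.1 0" --pt "0 0 0 -1.7 0.3 0.5 0" --pt "0 0 0 -2.5 0.44 1.0 0" --pt "0 0 0 -3.3 0.58 1.7 0" --pt "0 0 0 -3.9 0.7 2.4 0" --pt "0 0 0 -3.9 0.7 2.4 0" --pt "0 0 0 -3.9 0.7 2.4 0"

```text
time: 6.55
eef_pos: [0.4474, 0.2724, 0.2193]
tool_rot: [0.003, 0.791, -0.17]
contact_force: [0.6, 0.3, -1.3]
gripper_width: 0.0008
```

```bash
python3 -c "
from h import *
print(bot.get_obs()['eef_pos'],bot.get_obs()['contact_force'])
lid()
a,_=bot.read_camera('side');b,_=bot.read_camera('top')
cv2.imwrite('pics/f.png',np.hstack([cv2.resize(x[:,:,::-1],(400,400),interpolation=2) for x in(a[140:260,250:400],b[110:310,230:460])]))
for e in('wide_edge','wide_hinge'): print([(r['centre'],r['conf']) for r in bot.landmark_of(e,'side')])
for t in(1.7,1.8,1.9): print(t,proj('side',case(.046-.096*np.cos(t)+.003*np.sin(t),0,.03+.096*np.sin(t)+.003*np.cos(t))))"
```

```text
[0.44735857 0.272395   0.21932658] [ 0.592693    0.31120957 -1.30409189]
-0.06 9 [0.034 0.04  0.041]
-0.05 13 [0.037 0.04  0.041]
0.02 13 [0.036 0.039 0.042]
0.04 6 [0.033 0.034 0.034]
0.05 176 [0.036 0.046 0.057]
0.06 198 [0.063 0.075 0.086]
0.07 208 [0.092 0.103 0.115]
0.08 50 [0.118 0.119 0.12 ]
[([290.8, 184.1], 0.96), ([365.5, 293.5], 0.62)]
[([305.7, 217.7], 0.8), ([312.1, 286.0], 0.72)]
1.7 [[298.48844213 183.40439467]]
1.8 [[294.67927083 183.91683083]]
1.9 [[291.01186734 184.77436015]]
```

View pics/f.png

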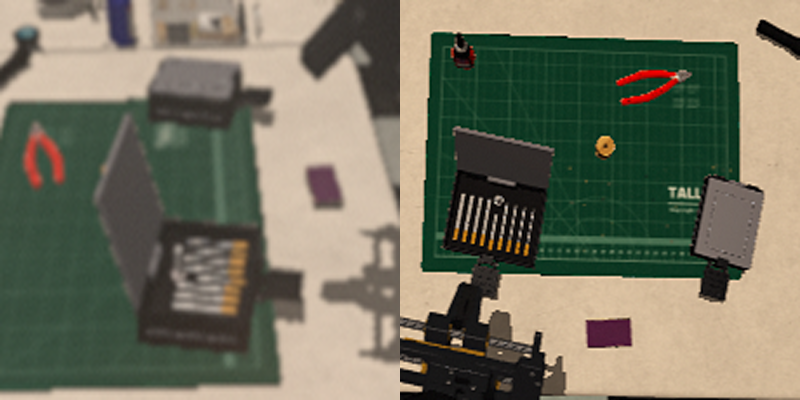

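The lid is fully open: its edge shows at (290.8,184.1) and I predicted (291.0,184.8) for 1.9 rad. The narrow case is shut, and the spool, cutters, sander and bottle look undisturbed.

```bash
python3 -c "
from h import *
print(bot.sign_off())"
```

```text
the job is handed in; nothing more can be done
None
```

The wide (grey) case is open with its lid at the stop, and I handed the job in at about 7 s on the robot's clock. I pressed the tab with closed fingertips until the lid sprang to about 0.55 rad, let the tab go, pushed the lid back and withdrew the arm.

- **Lid at the stop:** pushing further raised the force from about 10 to 24 N with less than 1 mm of travel. After withdrawal, the lid edge in the side view was within 1 px of where 1.9 rad should put it.
- **Nothing else disturbed:** in the last pictures the narrow case is shut and the glue, sander, spool and cutters look unmoved. I judged this by eye and did not measure their positions.
- **Disagreement:** the pad position given by the network was about 9 mm nearer the robot than the position I worked out from the case outline. I used the outline, and the press worked. No check failed.

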